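# Stamp two soap bars in the arbor press and hold the lever down

## Robot

A 6-joint arm with a two-finger parallel gripper is mounted at the origin on the work surface. World frame = base frame: x ahead of the robot, y to its left, z up, the work surface at z = 0. Lengths are in m, angles in rad, forces in N, time in s.
With the tool pointing down it reaches from about 0.275 to 0.825 m from the base axis. Payload 4.9 kg.
Tool frame: the origin (TCP) lies midway between the tips of the shut fingers; the grasp point (between the pads) lies 19 mm behind it (bot.grip_depth is the distance from the TCP to the grasp point, in m); z points along the fingers, y is the line along which they close (so a half turn about z gives the same grasp; the last joint's range is limited). The gripper opens to 85 mm and grips with 20 to 120 N. Pads are 22 mm wide; open, the fingers measure 114 mm over their backs; the gripper's body (76 mm by 85 mm) begins 54 mm behind the grasp point. The pads swing forward as they close: fully open they stand 13 mm farther back than shut.
Start: joints at [-1.444, 0.326, -0.193, 1.052, 0, 1.437], TCP at [0.142, -0.531, 0.231] pointing down, gripper open.
Joint ranges: [-2.65, 2.65], [-0.97, 1.79], [-1.3, 1.35], [-1.93, 2.1], [-1.47, 1.37], [-3.14, 3.14]. Speed limits (rad/s): [2.57, 2.57, 3.14, 3.14, 3.14, 3.14].

## Interface

Orientations are given as a unit quaternion [w, x, y, z].
In Python, from cell import bot gives the robot as it stands. Calls block until the motion is done:
- bot.move_pose(position, orientation): joint-space move of the TCP to a pose.
- bot.move_linear(position, speed=0.15, rotation=None, until_force=None): straight line of the TCP; rotation=None keeps the orientation; speed is the mean speed in m/s. With until_force (N) it stops when the force on the tool has changed by that much, and returns True; else False.
- bot.goto_joints(angles): joint-space move.
- bot.set_gripper(opening, grasp_force=None): opening from 0.0 (shut) to 1.0 (fully open); grasp_force is the grip in N (None keeps the last); returns when the fingers have stopped.
- bot.wait(seconds).
- bot.solve_ik(position, orientation): joint angles nearest the present ones, or None.
- bot.camera(name): name is "scene" or "top" or "wrist"; returns the picture (420x560x3 uint8, red, green, blue); there is no depth.
- bot.calibration(name): a dict with "mtx" (3x3 intrinsics, pixels), "k1" (the pictures are not rectified: a ray, as slopes to the right and down, at radius r is drawn at 1 + k1 r^2 times it, then the intrinsics apply), "extrinsics" (4x4, takes a point from world to camera coordinates); the wrist camera has in their place "hand_eye" (4x4, takes a point from camera to tool coordinates, whose origin is the TCP and whose axes are the flange's). Camera axes: x right, y down, z forward; pixel columns grow to the right and rows downward; lengths in m; the calibration is good to about 2 mm. A picture is of the moment at which its call begins: read the wrist's pose just before it. calibration takes no time and is no camera call.
A pose or a line that the arm cannot do raises bot.PlanningError and nothing moves.
- bot.close_job(): hands the job in; it is judged then, once.
Trained networks look in the newest picture that a camera, given by its name, has taken for a name from the list of things; names that differ only in an ending like _2 or _b are one class to them, and where a whole thing is asked for, a point or a joint stands for the part that bears it (a point fixed in the world has none). Each returns a list of dicts, best first, with "confidence" (0 to 1); they miss things now and then, are a little off and sometimes report something else, mostly with a low value. They report only what shows in the picture. A call takes as long as a camera call. They do not tell look-alikes from the thing itself.
- bot.search_frame(camera, thing): "bbox" ([left, top, width, height] in pixels, round what is visible of it).
Readings, each from a call of its own:
- bot.read_clock(): time.
- bot.read_joint_positions(): joint angles.
- bot.read_joint_vel(): joint speeds.
- bot.read_joint_efforts(): joint torques, N m.
- bot.read_position(): TCP position.
- bot.read_tool_rot(): TCP orientation.
- bot.read_ft_force(): force on the tool from outside, world axes, zero at the start.
- bot.read_moment(): the same for the moment, N m.
- bot.read_gripper_width(): opening from 0.0 (shut) to 1.0 (fully open).
- bot.read_finger_force(): force on a finger pad.
Only numpy, scipy, OpenCV 4.12 (cv2) and the standard library are available. Lean on these libraries where they do the work, as an engineer would, in place of code of your own. Each camera call takes 0.05 s, during which the arm holds its last target. There are 200 camera calls.

## Task

Move the loose soap bar along the bed of the arbor press until it butts flush and in line against the bar that already sits in the corner stop, so that both lie under the twin stamp. Then take the press lever by the ball knob at its end, bring it down to level so that the stamp bears on both bars, and keep it level against its return spring: the program finishes while you are still holding the lever there. Leave the jars, pot, bottle, tin and brush around the press where they are.

Things in the scene. Friction and masses are not known exactly. Their poses are not given: they have to be found in the camera images.
- press: Arbor press of dark cast iron, fixed to the table. Origin: on the table below the ram's axis; x from the press's front to its column, y to the open end of the bed, z up. Head: x -40 to 113, y -27 to 27, z 135 to 201 mm. Column: x 57 to 113, y -24 to 24 mm. Spring housing on the head to y = 38 mm. Steel ram through the head, top at z = 253 mm with the lever up. Lever on the -y side.
- bed (a point): The bed: aluminium plate, its top 42 mm above the table, x -66 to 46, y -105 to 205 mm in the press's frame. Two steel guides, 8 mm high, stand on it: an end stop (face towards the bars at y = -80.5 mm) and a back rail (front face at x = 29 mm, from y = -90 to 37 mm). This point: on the bed's top, x 0, y 0; axes as the press.
- nest (a point): Where the centre of the second bar belongs: x 0, y 40, z 56 mm in the frame of the press. Fixed to the press, with its axes.
- stamp: Twin stamp: two brass blocks, 34 x 40 mm (x, y), at y = -40 and 40 mm, under a steel plate 50 x 110 mm, its top 19 mm above the stamping face. Origin: centre of the stamping face, with the lever up 77.5 mm above the table (7.5 above the bars). Comes down 13 mm per rad of lever; rubber cushions above it then give a few mm. Above, z 104 to 113 mm, is a plate 50 x 90 mm.
- bar_seated: Pale cream soap bar, 55 x 80 x 28 mm (x, y, z), loose on the bed, already in place at the end stop (within 1 mm) and along the back rail. Origin: its centre. Axes parallel to the press's.
- bar_loose: Second cream soap bar, 55 x 80 x 28 mm (x, y, z), 80 to 170 g, lying loose and askew on the open (+y) end of the bed, several cm from the first bar. Origin: its centre, 14 mm above the bed. It belongs against the first bar's +y end face (centres 80 mm apart), long sides in line. The cream bars in a wooden tray at the back are stock, not part of the job.
- lever: Lever: steel rod 12 mm thick with a black ball knob 32 mm across. Origin: the ball's centre; x along the rod to the hub, 170 mm away; y parallel to the press's y, the turning axis. Swings in the plane y = -55 mm about the hub at x 24, z 168 mm (press frame). Ball raised: x -88, z 296 mm; level: x -146, z 168 mm. Springs back up. At the ball: 3 to 5 N to move it, about 10 N at level.
- lever_hub (a joint): Angle of the lever, rad: 0 raised (49 degrees above level, ball towards the robot), growing as the ball is brought down; 0.58 where the stamp meets the bars, 0.85 level, 1.10 lower stop.
- brush: Bystander: wooden brush, 120 mm long, lying in front of the bed's open end.
- tin: Bystander: flat round aluminium tin, 65 mm across, 24 mm high, on the table in front of the press foot. Origin: centre of its underside.
- cream_pot: Bystander: white cream pot, 72 mm across, 45 mm high, right of the press. Origin: centre of its underside.
- candle_a: Bystander: amber candle jar, 80 mm across, 95 mm high, right of the press and further back. Origin: centre of its underside.
- candle_b: Bystander: amber candle jar, 80 mm across, 95 mm high, well to the left or right of the press. Origin: centre of its underside.
- lotion: Bystander: white pump bottle, 58 mm across, 180 mm high, well to the other side of the press. Origin: centre of its underside.
Things that resemble listed ones, but are neither listed nor needed, are in the scene too. What is shaped like the bar_loose but green or pink is not meant.

How it is judged:
By the outcome, as a careful person would: the job done as asked, in the order asked, and still so for the second after the job is handed in, while the arm keeps its last pose, push and grip.
It also fails if it takes over 61 s, if anything falls off the work surface, if the arm or the gripper's body presses on something with over 40 N, if the wrist force passes 120 N, or if a joint passes its speed limit or range.

## Working session

There is one attempt and no reset: what is moved stays moved. The work goes in short steps, each a Python script; the robot and the scene stay as the last script left them, time stands still between calls to the robot, and variables do not carry over. Pictures are saved under pics/ and viewed, at most 10 in all, crops included, and the job is handed in when it is done.

```bash
mkdir -p pics
python3 - <<'E'
from cell import bot
import cv2,json
for c in ("scene","top"):
    im=bot.camera(c); cv2.imwrite(f"pics/{c}0.png",im[:,:,::-1])
    for t in ("press","stamp","bar_loose","lever","candle_a","cream_pot","lotion","tin","brush"):
        print(c,t,[([int(v) for v in d["bbox"]],round(d["confidence"],2)) for d in bot.search_frame(c,t)][:4])
    k=bot.calibration(c); print(k)
print(bot.calibration("wrist"),bot.read_clock())
E
```

```text
scene press [([213, 170, 113, 139], 0.91)]
scene stamp [([225, 247, 20, 19], 0.24)]
scene bar_loose [([298, 174, 27, 25], 0.93), ([324, 200, 31, 26], 0.59), ([276, 230, 34, 29], 0.58)]
scene lever [([215, 168, 21, 87], 0.92)]
scene candle_a [([172, 278, 33, 44], 0.7), ([349, 155, 29, 41], 0.68)]
scene cream_pot [([159, 245, 25, 30], 0.94)]
scene lotion [([99, 202, 32, 50], 0.75)]
scene tin [([228, 210, 15, 17], 0.49)]
scene brush [([259, 208, 36, 10], 0.76), ([213, 171, 118, 137], 0.52)]
{'mtx': array([[432.17018488,   0.        , 273.64786731],
       [  0.        , 432.17018488, 210.46381291],
       [  0.        ,   0.        ,   1.        ]]), 'k1': -0.12017194407746522, 'extrinsics': array([[ 0.3576161 ,  0.93383936,  0.00740083, -0.25651259],
       [ 0.74926173, -0.28218329, -0.59914894, -0.32942132],
       [-0.55742047,  0.21981047, -0.80060339,  1.59570526],
       [ 0.        ,  0.        ,  0.        ,  1.        ]])}
top press [([239, 162, 101, 71], 0.94)]
top stamp []
top bar_loose [([256, 195, 28, 18], 0.6), ([404, 263, 31, 23], 0.59), ([197, 219, 27, 26], 0.58)]
top l
[... 685 characters left out ...]
-01, -5.02057595e-04, -9.83111297e-01,
         1.49052503e+00],
       [ 0.00000000e+00,  0.00000000e+00,  0.00000000e+00,
         1.00000000e+00]])}
{'mtx': array([[360.13689444,   0.        , 272.55463683],
       [  0.        , 360.13689444, 204.41366639],
       [  0.        ,   0.        ,   1.        ]]), 'k1': -0.05441407933333314, 'hand_eye': array([[-1.13566238e-03, -9.44555699e-01, -3.28349269e-01,
         8.49629164e-02],
       [ 9.99999341e-01, -1.01739145e-03, -5.31990658e-04,
        -1.50241525e-03],
       [ 1.68435071e-04, -3.28349657e-01,  9.44556232e-01,
        -1.42420217e-01],
       [ 0.00000000e+00,  0.00000000e+00,  0.00000000e+00,
         1.00000000e+00]])} 1.0
```

Run:
```python
import cv2
a=cv2.imread("pics/scene0.png")[150:350,90:390]; cv2.imwrite("pics/s1.png",cv2.resize(a,None,fx=2.6,fy=2.6,interpolation=2))
a=cv2.imread("pics/top0.png")[120:310,170:450]; cv2.imwrite("pics/t1.png",cv2.resize(a,None,fx=2.8,fy=2.8,interpolation=2))
```

```text
(no output)
```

View pics/s1.png

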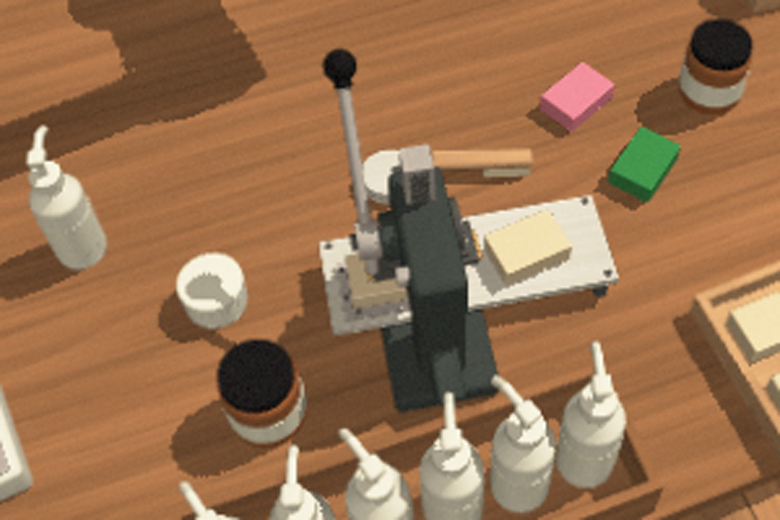

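View pics/t1.png

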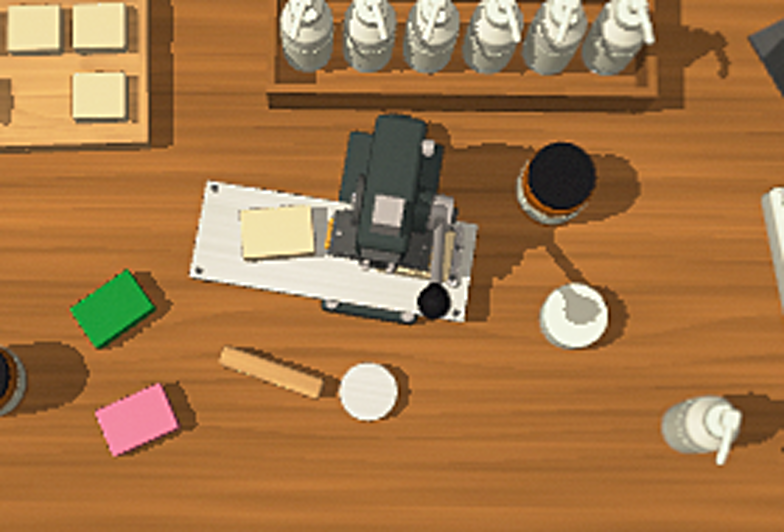

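Scene crop (2.6×, offset 90,150): press at the centre, with the ball at (340,67). The loose cream bar lies on the bed at (528,245). Top crop (2.8×, offset 170,120): loose bar at (278,232), ball at (432,300), ram top at (389,211).

Candidates for bar_loose, in top-picture pixels:
- cream bar on the bed (269,203)
- green (210,230)
- pink (219,270)
- tray stock (182,130), (205,130), (205,154)
- seated bar under the stamp (~330,210)

I choose the cream one on the open end of the bed, (269,203).

```bash
cat > h.py <<'E'
from cell import bot
import numpy as np, cv2
from scipy.spatial.transform import Rotation as R
def cam(name):
    """K,k1,world->cam 4x4 (wrist: for the present pose)"""
    k=bot.calibration(name)
    if "extrinsics" in k: E=k["extrinsics"]
    else:
        T=np.eye(4); q=np.array(bot.read_tool_rot()); T[:3,:3]=R.from_quat(q[[1,2,3,0]]).as_matrix(); T[:3,3]=bot.read_position()
        E=np.linalg.inv(T@k["hand_eye"])
    return np.array(k["mtx"]),k["k1"],np.array(E)
def norm(c,px):
    return cv2.undistortPoints(np.float64(px).reshape(-1,1,2),c[0],np.array([c[1],0,0,0.]))[:,0]
def tri(ca,pa,cb,pb):
    X=cv2.triangulatePoints(ca[2][:3],cb[2][:3],norm(ca,pa).T,norm(cb,pb).T); return (X[:3]/X[3]).T
def onplane(c,px,z):
    n=norm(c,px); d=np.c_[n,np.ones(len(n))]@c[2][:3,:3]; o=-c[2][:3,:3].T@c[2][:3,3]
    return o+d*((z-o[2])/d[:,2])[:,None]
def proj(c,P):
    P=np.float64(P).reshape(-1,3); return cv2.projectPoints(P,cv2.Rodrigues(c[2][:3,:3])[0],c[2][:3,3],c[0],np.array([c[1],0,0,0.]))[0][:,0]
def quat(Rm): q=R.from_matrix(Rm).as_quat(); return q[[3,0,1,2]]
E
python3 - <<'E'
from h import *
np.set_printoptions(precision=4,suppress=True)
t=cam("top");s=cam("scene")
T=np.array([[190,278],[208,182],[477,222],[468,320],[278,232],[432,300],[389,211]])/2.8+[170,120]
S=np.array([[592,197],[618,278],[328,333],[321,241],[528,240],[340,67],[417,156]])/2.6+[90,150]
print(tri(t,T,s,S)); P=onplane(t,T,.042);print(P)
d=P[0]-P[3];d2=P[1]-P[2];print(np.degrees(np.arctan2(d[1],d[0])),np.degrees(np.arctan2(d2[1],d2[0])),np.linalg.norm(d),np.linalg.norm(d2))
E
```

```text
[[ 0.5962  0.1829  0.0337]
 [ 0.7057  0.1645  0.0374]
 [ 0.6612 -0.1434  0.0394]
 [ 0.5508 -0.1251  0.0445]
 [ 0.6432  0.0835  0.067 ]
 [ 0.5362 -0.0702  0.2943]
 [ 0.6294 -0.0301  0.2531]]
[[ 0.594   0.1797  0.042 ]
 [ 0.704   0.1624  0.042 ]
 [ 0.6611 -0.1412  0.042 ]
 [ 0.5501 -0.1301  0.042 ]
 [ 0.6473  0.0824  0.042 ]
 [ 0.5721 -0.0902  0.042 ]
 [ 0.6727 -0.0422  0.042 ]]
81.9297977646438 81.96610852163013 0.31290747519148127 0.30659667459850665
```

```bash
cat >> h.py <<'E'
def pf(o,yaw):
    x=np.array([np.cos(yaw),np.sin(yaw),0]);y=np.array([-np.sin(yaw),np.cos(yaw),0]);z=np.array([0,0,1.])
    return np.array([*o,0.]),np.c_[x,y,z]
E
python3 - <<'E'
from h import *
import pickle
np.set_printoptions(precision=4,suppress=True)
o,A=pf([0.629,-0.030],np.radians(-8.1)); W=lambda p:o+A@np.array(p)
x,y,z=A.T; q=quat(np.c_[y,x,-z])
p=np.array(bot.read_position()); p[2]=.42; bot.move_linear(p,speed=.3)
print(bot.read_tool_rot())
bot.move_pose(W([-.12,.2,.42]),q)
bot.move_linear(W([-.05,.16,.24]),speed=.25)
C=[]
for i,xx in enumerate((-.05,.05)):
    if i: bot.move_linear(W([xx,.16,.24]),speed=.25)
    bot.wait(.2); c=cam("wrist"); im=bot.camera("wrist"); cv2.imwrite(f"pics/w{i}.png",im[:,:,::-1]); C.append(c)
    for t in("bar_loose","bar_seated","stamp"): print([([int(v) for v in d["bbox"]],round(d["confidence"],2)) for d in bot.search_frame("wrist",t)][:3])
pickle.dump(C,open("w.pkl","wb"))
print(bot.read_joint_positions(),bot.read_clock(),bot.read_position())
cv2.imwrite("pics/w0b.png",cv2.resize(cv2.imread("pics/w0.png"),(800,600),interpolation=2))
cv2.imwrite("pics/w1b.png",cv2.resize(cv2.imread("pics/w1.png"),(800,600),interpolation=2))
E
```

```text
[-0.0008  0.9915  0.13    0.    ]
[([153, 0, 104, 85], 0.9), ([284, 178, 71, 85], 0.74), ([43, 34, 102, 106], 0.71)]
[([290, 309, 8, 52], 0.67)]
[([308, 281, 34, 23], 0.64)]
[([179, 174, 77, 91], 0.98), ([52, 0, 105, 85], 0.82), ([0, 42, 55, 95], 0.63)]
[([249, 309, 6, 39], 0.46)]
[([204, 282, 36, 21], 0.78)]
[ 0.0681  0.6387  0.3329  1.2646 -0.      1.78  ] 6.95 [0.7007 0.1216 0.2406]
```

View pics/w0b.png

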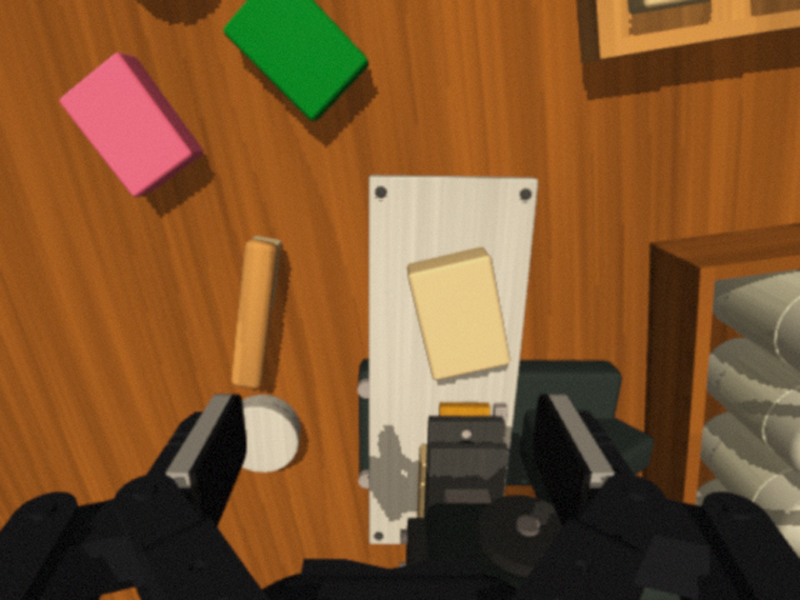

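View pics/w1b.png

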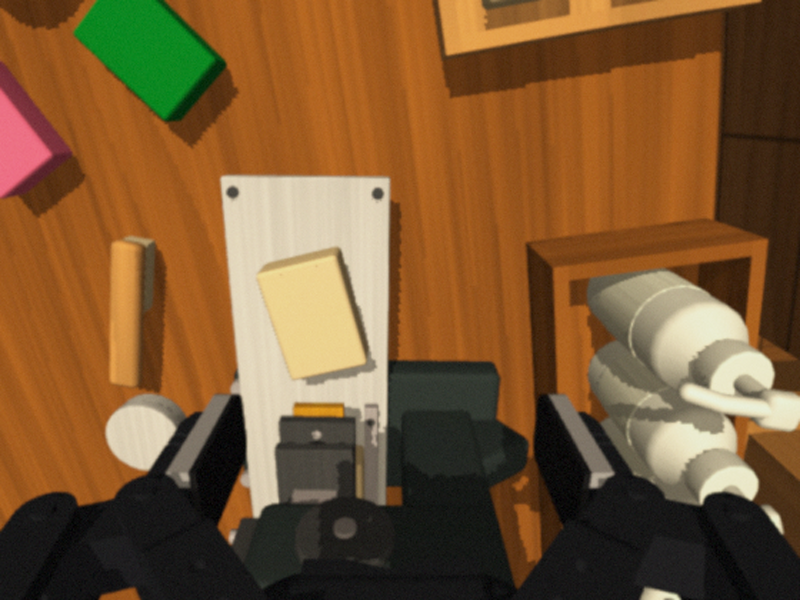

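w0 (1.43×) shows the cream bar on the open end of the bed at (460,313), with top-face corners (410,275), (490,258), (509,361), (437,381). The bed's end corners are (369,177) and (536,180). In w1 the bar is at (312,318) and the bed corners at (222,177) and (389,178). Green (297,55) and pink (130,125) stand apart on the table, so the choice is confirmed.

Run:
```python
from h import *
import pickle
np.set_printoptions(precision=4,suppress=True)
C=pickle.load(open("w.pkl","rb"))
# bed end corners, end screws, rear-front corner ; 
g0=np.float32([[369,177],[536,180],[381,192],[526,194],[410,275],[490,258],[509,361],[437,381]])*.7
g1=np.float32([[222,177],[389,178],[232,192],[378,194],[260,280],[340,260],[367,365],[293,380]])*.7
out=[]
for i,g in enumerate((g0,g1)):
    im=cv2.cvtColor(cv2.imread(f"pics/w{i}.png"),cv2.COLOR_BGR2GRAY)
    g=cv2.cornerSubPix(im,g.reshape(-1,1,2).copy(),(3,3),(-1,-1),(3,30,.01))[:,0]; out.append(g)
    print(np.c_[g/.7].T)
print(tri(C[0],out[0],C[1],out[1]))
b=[onplane(C[i],out[i][:4],.042) for i in(0,1)]; print(np.c_[b[0],b[1]])
b=[onplane(C[i],out[i][4:],.070) for i in(0,1)]; print(np.c_[b[0],b[1]])
for i,l in ((0,[[369,177],[370,545],[516,400],[536,180]]),):
    P=onplane(C[i],np.array(l)*.7,.042); print(P); d=P[0]-P[1]; print("yaw",np.degrees(np.arctan2(d[1],d[0]))-90)
    d=P[1-1]-P[3];print("end yaw",np.degrees(np.arctan2(-d[1],-d[0])))
for c in C[:1]:  # stamp-plate guard plate +y edge, amber edge
    print(onplane(c,np.array([[441,404],[490,404]])*.7,.0775))
t=cam("top");s=cam("scene")
for n,c in (("top",t),("scene",s)):
    for yw in (-7,-8,-9):
        pass
```

```text
[[368.9518 536.6976 381.     526.     406.848  488.987  508.0325 434.806 ]
 [175.9532 178.7837 192.     194.     275.4774 254.9534 362.8022 379.4355]]
[[220.2277 388.8729 232.     378.     260.     340.     365.4455 292.1819]
 [176.037  177.7126 192.     194.     280.     260.     360.7651 380.6054]]
[[0.5961 0.1852 0.0404]
 [0.7059 0.1679 0.0398]
 [0.6025 0.1741 0.0439]
 [0.6974 0.159  0.0429]
 [0.6117 0.1172 0.0567]
 [0.6671 0.1235 0.0574]
 [0.6729 0.0505 0.0667]
 [0.6212 0.0455 0.0699]]
[[0.5961 0.1853 0.042  0.5966 0.1854 0.042 ]
 [0.7053 0.1681 0.042  0.7059 0.1682 0.042 ]
 [0.6024 0.1738 0.042  0.6019 0.174  0.042 ]
 [0.6976 0.1591 0.042  0.6973 0.1587 0.042 ]]
[[0.6119 0.1229 0.07   0.6155 0.1194 0.07  ]
 [0.6652 0.129  0.07   0.6686 0.1251 0.07  ]
 [0.6722 0.0513 0.07   0.6735 0.0532 0.07  ]
 [0.6212 0.0459 0.07   0.6212 0.0452 0.07  ]]
[[ 0.5961  0.1846  0.042 ]
 [ 0.5488 -0.1226  0.042 ]
 [ 0.6815  0.0035  0.042 ]
 [ 0.7048  0.1674  0.042 ]]
yaw -8.751309115287853
end yaw -8.993690051115921
[[0.6232 0.0305 0.0775]
 [0.6565 0.0256 0.0775]]
```

```bash
cat >> h.py <<'E'
o,A=pf([0.6295,-0.0274],np.radians(-8.8))
W=lambda p:o+A@np.array(p)
def qd(yaw):  # tool down, y along x of a frame turned by yaw
    x,y,z=pf([0,0],yaw)[1].T; return quat(np.c_[y,x,-z])
YP=np.radians(-8.8)
E
python3 - <<'E'
from h import *
np.set_printoptions(precision=4,suppress=True)
yb=np.radians(6.5); cb=np.array([.643,.087,0]); B=pf([0,0],yb)[1]
g=cb+B@np.array([0,.02,0])
bot.move_pose(g+[0,0,.15],qd(yb))
hit=bot.move_linear(g+[0,0,.042],speed=.12,until_force=8); print("hit",hit,bot.read_position())
bot.set_gripper(0,grasp_force=25); print("w",bot.read_gripper_width(),bot.read_finger_force())
bot.move_linear(W([0,.135,.042]),speed=.06,rotation=qd(YP))
bot.move_linear(W([0,.088,.042]),speed=.06)
print(bot.read_ft_force(),bot.read_position())
bot.set_gripper(1.0)
bot.move_linear(W([0,.088,.10]),speed=.2)
bot.move_linear(W([0,.16,.24]),speed=.3)
bot.wait(.2); c=cam("wrist"); im=bot.camera("wrist"); cv2.imwrite("pics/w2.png",cv2.resize(im[:,:,::-1],(800,600),interpolation=2))
import pickle; pickle.dump(c,open("w2.pkl","wb")); print(bot.read_clock())
E
```

```text
hit False [0.6416 0.107  0.0429]
w 0.6406141075545998 27.539280652999878
[0.081  2.5335 6.123 ] [0.644  0.0599 0.043 ]
12.0417
```

View pics/w2.png

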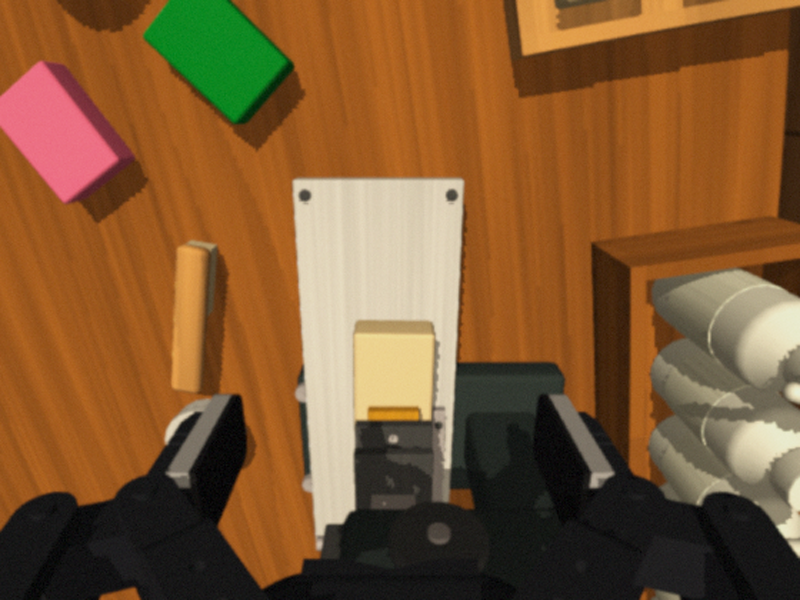

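w2 shows the loose bar squared to the bed at (394,370), partly under the amber stamp edge (395,413) and centred on it in x. Next I push it home from its end face.

Run:
```python
from h import *
import pickle
np.set_printoptions(precision=4,suppress=True)
c=pickle.load(open("w2.pkl","rb"))
P=onplane(c,np.array([[354,334],[434,334],[354,420],[433,420]])*.7,.07); print((P-o)@A)
bot.set_gripper(.3)
bot.move_linear(W([0,.165,.10]),speed=.3)
bot.move_linear(W([0,.145,.046]),speed=.15)
f0=bot.read_ft_force()
hit=bot.move_linear(W([0,.083,.046]),speed=.03,until_force=10)
print(hit,(bot.read_position()-o)@A,A.T@(bot.read_ft_force()-f0),bot.read_gripper_width())
bot.wait(.2);print((bot.read_position()-o)@A,A.T@(bot.read_ft_force()-f0))
bot.move_linear(W([0,.16,.06]),speed=.2)
bot.move_linear(W([0,.16,.24]),speed=.3)
bot.set_gripper(1)
c=cam("wrist"); im=bot.camera("wrist"); cv2.imwrite("pics/w3.png",cv2.resize(im[:,:,::-1],(800,600),interpolation=2))
im=bot.camera("scene"); cv2.imwrite("pics/s3.png",cv2.resize(im[150:350,190:390,::-1],(600,600),interpolation=2))
pickle.dump(c,open("w3.pkl","wb")); print(bot.read_clock())
```

```text
[[-0.0256  0.1081  0.07  ]
 [ 0.0269  0.108   0.07  ]
 [-0.0273  0.0422  0.07  ]
 [ 0.0281  0.0422  0.07  ]]
True [-0.0003  0.0892  0.0457] [-0.9046  1.9734  0.8191] 0.29942719885581526
[-0.0008  0.0892  0.0452] [-1.0391  0.5374  0.1007]
17.7083
```

View pics/w3.png

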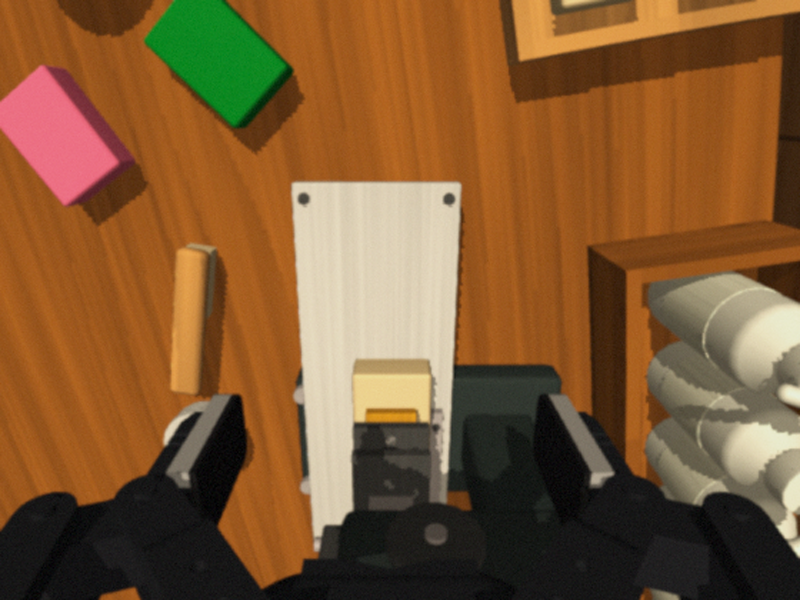

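w3 shows the bar's end at (392,374), in line and partly under the stamp (392,416). To rule out that the push stopped on the gripper body, I push again with the tool tilted away, then look at the seam from the front.

Run:
```python
from h import *
import pickle
np.set_printoptions(precision=4,suppress=True)
c=pickle.load(open("w3.pkl","rb"))
P=onplane(c,np.array([[353,374],[432,374]])*.7,.07); print((P-o)@A)
Rb=np.c_[A[:,1],A[:,0],-A[:,2]]
qt=quat(R.from_rotvec(-A[:,0]*np.radians(14)).as_matrix()@Rb)
bot.set_gripper(.3)
bot.move_linear(W([0,.15,.12]),speed=.3,rotation=qt)
bot.move_linear(W([0,.115,.050]),speed=.2); bot.wait(.2)
f0=bot.read_ft_force()
for y in np.arange(.095,.080,-.001):
    bot.move_linear(W([0,y,.050]),speed=.04)
    f=A.T@(bot.read_ft_force()-f0); print(y.round(4),((bot.read_position()-o)@A)[1].round(4),f)
    if f[1]>12: break
bot.move_linear(W([0,.15,.06]),speed=.2)
bot.move_linear(W([0,.16,.30]),speed=.3)
bot.move_linear(W([-.20,.16,.34]),speed=.3)
print(bot.read_clock())
```

```text
[[-0.0257  0.08    0.07  ]
 [ 0.0281  0.08    0.07  ]]
0.095 0.0948 [-1.3826 -0.2406  0.0902]
0.094 0.0941 [-0.3186  0.1641  0.6182]
0.093 0.093 [-0.0648 -0.0427  0.7399]
0.092 0.0919 [-0.7284 -0.1447 -0.2439]
0.091 0.0909 [ 0.0254  1.0365 -0.4453]
0.09 0.0899 [-0.1163  0.0715 -0.6814]
0.089 0.0889 [ 0.6939  0.3952 -0.8705]
0.088 0.088 [-0.7853  0.3368 -0.4787]
0.087 0.0877 [-0.9936  3.8218  0.8608]
0.086 0.0876 [-0.6109  6.8301  0.7642]
0.085 0.0875 [-1.1285  7.9014  1.7471]
0.084 0.0874 [-0.4925 11.6044  0.9654]
0.083 0.0874 [-1.7971 13.7199  1.3616]
25.525
```

```bash
cat >> h.py <<'E'
def ql(t):  # tool y = press y, pointing down, tipped forward (towards +x) by t
    return quat(R.from_rotvec(-A[:,1]*t).as_matrix()@np.c_[-A[:,0],A[:,1],-A[:,2]])
def zt(t): return np.array([np.sin(t),0,-np.cos(t)])   # tool z in press frame
E
python3 - <<'E'
from h import *
np.set_printoptions(precision=3,suppress=True)
q=ql(.8); print(A.T@R.from_quat(q[[1,2,3,0]]).as_matrix()[:,2])
for th in (0,.43,.85):
    a=.857-th; b=np.array([.024-.170*np.cos(a),-.055,.168+.170*np.sin(a)])
    for t in (0,th/2,th): print(th,t,bot.solve_ik(W(b+.022*zt(t)),ql(t)))
t=.85; s=np.array([-.0275,0,.056])
try:
    bot.move_pose(W([-.24,0,.30]),ql(.4))
    bot.move_linear(W(s-.13*zt(t)),speed=.3,rotation=ql(t))
    bot.wait(.2); c=cam("wrist"); im=bot.camera("wrist"); cv2.imwrite("pics/w4.png",cv2.resize(im[:,:,::-1],(800,600),interpolation=2))
    print(proj(c,W(s))/.7)
except bot.PlanningError as e: print(e)
print(bot.read_clock(),bot.read_joint_positions())
E
```

```text
[ 0.717  0.    -0.697]
0 0 [-0.264  0.281 -0.144  1.146  0.    -0.111]
0 0.0 [-0.264  0.281 -0.144  1.146  0.    -0.111]
0 0 [-0.264  0.281 -0.144  1.146  0.    -0.111]
0.43 0 [-0.274  0.238 -0.355  0.979  0.    -0.12 ]
0.43 0.215 [-0.291  0.089 -0.563  0.706  0.029 -0.134]
0.43 0.43 [-0.312 -0.039 -0.772  0.412  0.066 -0.144]
0.85 0 [-0.278  0.278 -0.495  0.797  0.    -0.124]
0.85 0.425 [-0.318  0.039 -0.91   0.202  0.067 -0.15 ]
0.85 0.85 None
the arm cannot follow that straight line within its joint ranges
27.325 [-0.17  -0.338 -0.76   0.75   0.006 -0.015]
```

Run:
```python
from h import *
np.set_printoptions(precision=3,suppress=True)
s=np.array([-.0275,0,.056])
bot.move_linear(W([-.14,0,.17]),speed=.3)
bot.wait(.2); c=cam("wrist"); im=bot.camera("wrist"); bot.move_linear(W([-.24,-.02,.30]),speed=.3)
u=proj(c,[W(s),W([-.0275,-.08,.07]),W([-.0275,.08,.07])]); print(u)
x,y=u[0].astype(int); x0=max(x-130,0);y0=max(y-90,0)
cv2.imwrite("pics/w4.png",cv2.resize(im[y0:y0+180,x0:x0+260,::-1],None,fx=3,fy=3,interpolation=2))
print(x0,y0,bot.read_clock())
```

```text
[[271.091 247.579]
 [179.597 259.657]
 [362.553 259.529]]
141 157 28.975
```

View pics/w4.png

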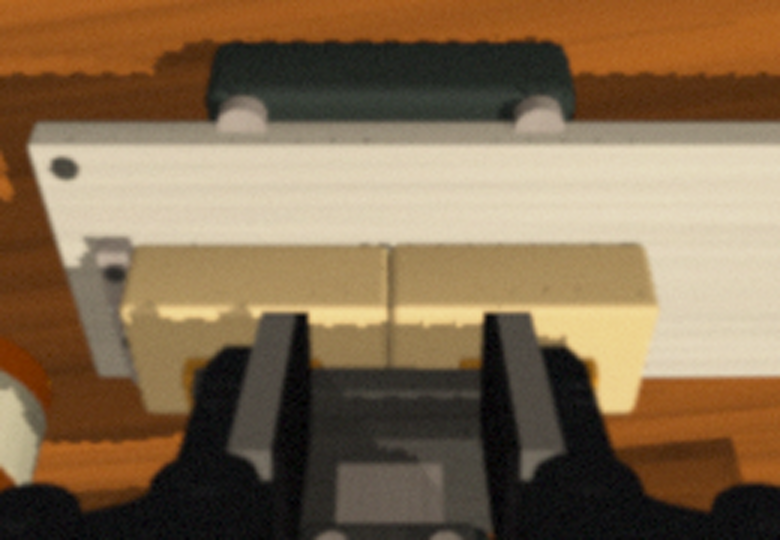

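The front crop shows both bars butted with a hairline seam at (390,300), their front faces in line and the left bar at the end stop. Next is the lever.

Run:
```python
from h import *
np.set_printoptions(precision=4,suppress=True)
L=lambda p:(np.array(p)-o)@A
print("ball meas",L([.5362,-.0702,.2943]))
bot.set_gripper(1.0)
b=np.array([-.088,-.055,.296])
bot.move_linear(W([-.20,-.05,.43]),speed=.3,rotation=ql(0))
bot.move_linear(W(b+[0,0,.09]),speed=.3)
hit=bot.move_linear(W(b-[0,0,.022]),speed=.1,until_force=8)
print("hit",hit,L(bot.read_position()))
bot.wait(.2); f0=A.T@bot.read_ft_force()
bot.set_gripper(0,grasp_force=60); bot.wait(.2)
print("w",bot.read_gripper_width()*.085,bot.read_finger_force(),L(bot.read_position()),A.T@bot.read_ft_force()-f0,bot.read_clock())
im=bot.camera("scene"); cv2.imwrite("pics/s5.png",cv2.resize(im[130:330,130:390,::-1],None,fx=3,fy=3,interpolation=2))
```

```text
ball meas [-0.0857 -0.0566  0.2943]
hit False [-0.0876 -0.055   0.2747]
w 0.029320890986266845 58.884397745132446 [-0.088  -0.0565  0.2745] [-0.4871 -5.532   2.8139] 33.125
```

View pics/s5.png

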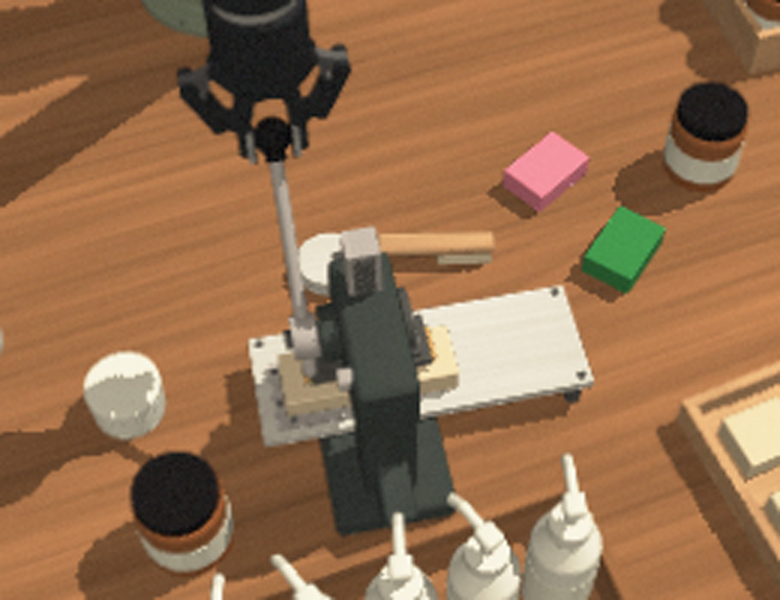

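The scene crop shows the ball (272,138) between the finger pads, with nothing else moved. I bring it down along the arc.

Run:
```python
from h import *
np.set_printoptions(precision=4,suppress=True)
L=lambda p:(np.array(p)-o)@A
def tgt(th,t):
    a=.857-th; return np.array([.024-.170*np.cos(a),-.0565,.168+.170*np.sin(a)])+.0215*zt(t)
for th in np.r_[.1:.85:.1,.85]:
    t=.47*th; bot.move_linear(W(tgt(th,t)),speed=.08,rotation=ql(t))
    e=L(bot.read_position())-tgt(th,t)
    print(round(th,2),e*1e3,A.T@bot.read_ft_force(),round(bot.read_gripper_width()*85,1))
bot.wait(.3)
print(L(bot.read_position())-tgt(.85,.4),A.T@bot.read_ft_force(),bot.read_clock())
im=bot.camera("scene"); cv2.imwrite("pics/s6.png",cv2.resize(im[130:330,130:390,::-1],None,fx=3,fy=3,interpolation=2))
```

```text
0.1 [0.611  0.0088 0.7033] [ 0.288  -0.1449  2.5518] 29.3
0.2 [0.6291 0.0074 0.8522] [ 0.4703 -0.3925  5.1985] 29.5
0.3 [1.0454 0.0175 0.8936] [1.4998 0.6543 4.7283] 29.4
0.4 [0.9776 0.0513 0.6482] [ 2.1685 -1.7648  3.4627] 29.3
0.5 [0.9988 0.002  0.6309] [2.834  0.5699 3.2626] 29.2
0.6 [ 1.7589 -0.0102  1.0999] [4.7436 0.253  3.3427] 29.4
0.7 [1.9369 0.0306 1.3517] [3.6722 0.4572 7.0065] 29.1
0.8 [ 1.3616 -0.0353  1.1136] [0.796  1.1597 9.5588] 29.2
0.85 [ 1.937  -0.0465  1.4546] [ 0.6218  0.981  10.0567] 29.4
[ 0.0019 -0.      0.0016] [ 0.5301  0.7325 10.4755] 36.5667
```

View pics/s6.png

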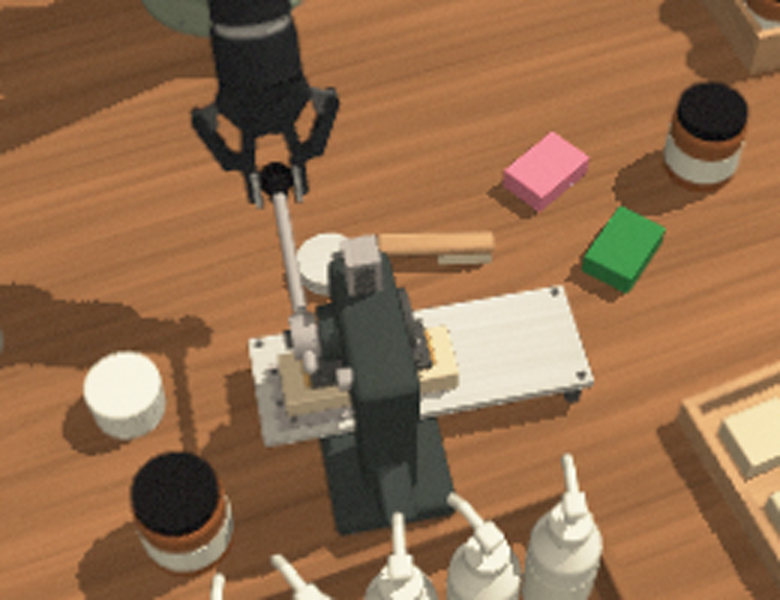

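The ball is now at (276,178) and the rod looks near level, with 10 N at the ball as stated. I correct the 1.6 mm sag and check the ball's position in the two views.

Run:
```python
from h import *
np.set_printoptions(precision=4,suppress=True)
L=lambda p:(np.array(p)-o)@A
p=np.array([.024-.170,-.0565,.168])+.0215*zt(.4)
bot.move_linear(W(p-[.0015,0,.0016]),speed=.03); bot.wait(.3)
print((L(bot.read_position())-p)*1e3,A.T@bot.read_ft_force(),bot.read_gripper_width()*85)
for n in("top","scene"):
    c=cam(n); bot.camera(n)
    print(n,proj(c,[W([-.146,-.055,.168]),W([-.140,-.055,.205])]),[(np.round(d["bbox"]),d["confidence"]) for d in bot.search_frame(n,"lever")][:2])
print(proj(cam("scene"),W([-.088,-.055,.296])),"seen raised",np.array([272,138])/3+130,"level",np.array([276,178])/3+130,bot.read_clock())
```

```text
[ 1.9391 -0.0215  1.015 ] [ 3.5587  1.3857 10.2824] 29.292869095683535
top [[317.0685 254.122 ]
 [318.2669 250.8129]] [(array([315., 186.,  17.,  69.]), 0.74), (array([405., 261.,  30.,  26.]), 0.63)]
scene [[222.488  190.013 ]
 [221.6048 182.8758]] [(array([216., 186.,  18.,  69.]), 0.81)]
[[221.278  174.4873]] seen raised [220.6667 176.    ] level [222.     189.3333] 37.375
```

Run:
```python
from h import *
p=np.array([.024-.170,-.0565,.168])+.0215*zt(.4)
bot.move_linear(W(p-[-.001,0,.0026]),speed=.03); bot.wait(.4)
print(((bot.read_position()-o)@A-p)*1e3,A.T@bot.read_ft_force(),bot.read_clock())
print(bot.close_job())
```

```text
[ 2.16963832  0.05247077 -1.4057057 ] [-2.62603018 -0.43128298 11.26091757] 38.025
the job is handed in; nothing more can be done
None
```

I handed the job in at 38 s: the loose bar is butted flush and in line with the seated one, and the arm holds the lever level (estimated within about 0.03 rad, about 11 N at the ball), with no bystander seen to move.

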